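# Index the ear-cup swing arm one hole

## Robot

A 6-joint arm with a two-finger parallel gripper is mounted at the origin on the work surface. World frame = base frame: x ahead of the robot, y to its left, z up, the work surface at z = 0. Lengths are in mm, angles in rad, forces in N, time in s.
With the tool pointing down it reaches from about 325 to 850 mm from the base axis. Payload 15.5 kg.
Tool frame: the origin (TCP) lies where the fingers leave the gripper's body, on its centre line; the fingertips stand 78 mm ahead of it and the grasp point (between the pads) lies 60 mm ahead of it; y points along the fingers, x is the direction in which the jaws open and shut, and the axes are right-handed (so a half turn about y gives the same grasp; the last joint's range is limited). The gripper opens to 91 mm and grips with 3 to 60 N. Pads are 32 mm wide; open, the fingers measure 118 mm over their backs; the gripper's body (76 mm by 178 mm) begins 60 mm behind the grasp point.
Start: joints at [-1.423, 0.494, 1.345, -0, 1.302, -0.096], TCP at [150.265, -606.669, 292.215] pointing down, gripper open.
Joint ranges: [-2.91, 2.91], [-0.82, 2.16], [0.22, 2.67], [-1.22, 4.37], [0.12, 2.79], [-3.08, 3.08]. Speed limits (rad/s): [1.89, 1.89, 2.57, 3.01, 3.01, 3.01].

## Interface

Orientations are given as [roll, pitch, yaw] about the fixed x, y, z axes, in that order (R = Rz(yaw) Ry(pitch) Rx(roll)).
In Python, from cell import bot gives the robot as it stands.
- The arm moves only by the shell command python3 -m crank 'ROWS' [OPENING] [FORCE]. ROWS is a JSON object of lists of equal length, an entry for each row: "travel": the shift along the tool's x, y, z in m, a list of three; "twist": the turn, a rotation vector about the tool's x, y, z in rad, a list of three. A call has 1 to 12 rows; each row shifts and turns the commanded pose from where the row before left it, along the tool's axes as they then stand; what a row does not reach is not made up. A row lasts 1/10 s, in which the tool goes at most 50 mm and 8.59 degrees, less where a joint would pass 70% of its speed; a pose out of reach is approached as far as the arm can. A call is refused whole if a number of a shift passes 0.05 or a number of a turn 0.15, either way. A call with a gripper value outside its range is refused whole. OPENING is the closure, from -1 (fully open) to 1 (shut), set as the call begins (- or left out, the last holds). The fingers move at their own pace and stop on an object; FORCE is the grip in N (left out, the last holds). Time passes only in rows, so rows that do not move let the fingers close. It gives the time, the measured TCP pose, the force and the opening at its end, in the units of the state.
- bot.read_state(): the state, without advancing time (a new reading comes with each control period).
- bot.camera(name): name is "side" or "top" or "wrist"; returns the picture (480x640x3 uint8, red, green, blue); there is no depth.
- bot.get_calibration(name): a dict with "fx", "fy", "cx", "cy" (pixels), "R" (3x3) and "t" (3): a world point X has camera coordinates R X + t. Camera axes: x right, y down, z forward; pixel columns grow to the right and rows downward; lengths in mm; the calibration is good to about 2 mm. A picture is of the moment at which its call begins: read the wrist's pose just before it. get_calibration takes no time and is no camera call; for the wrist camera it gives the pose at the moment of the call.
- bot.sign_off(): hands the job in, once; it reports no verdict.
The state is a dict: "t": time; "qpos": joint angles; "dq": joint speeds; "tau": joint torques, N m; "ee_pos": TCP position; "orientation": TCP orientation; "ft_force": force on the tool from outside, world axes, zero at the start; "moment": the same for the moment, N m; "finger_gap": finger opening in mm.
Only numpy, scipy, OpenCV 4.12 (cv2) and the standard library are available. Lean on these libraries where they do the work, as an engineer would, in place of code of your own. Each camera call takes 0.05 s, during which the arm holds its last target.

## Task

The yellow swing arm of the ear-cup fixture is locked in the middle hole of its index plate. Hook a fingertip under the red pull ring without pinching it, gently lift the spring pin out of the hole, swing the arm exactly one hole towards the side where the blue tote stands, and let the pin drop fully home in that hole. Then leave the fixture clear, and do not disturb the two totes, the loose ear cup or the screwdriver.

Things in the scene. Friction and masses are not known exactly. Their poses are not given: they have to be found in the camera images.
- fixture: bolted-down fixture: blue base 265 x 272 x 16 mm; on its near part an aluminium index plate, top 30 mm above the table, with five 11 mm holes on a 170 mm radius about the pivot, 20 degrees (0.349 rad) apart. Origin on the pivot axis at table height; the middle hole lies at x = -170 mm, +z up. Handle gently: well under 30 N on any part
- pivot (a point): point on the vertical pivot axis of the swing arm, 80 mm above the table. Follow the arm in an arc about it. The finger need not be quite square to the ring: dipping 45 to 65 degrees below level and up to 30 degrees askew it still passes, and it may keep its direction through the swing
- swing_arm (a joint): angle of the yellow arm (36 mm wide, top 53 mm above the table), rad. 0 = middle hole, the start; growing values swing the ring end to the fixture's +y (the robot's left): holes at -0.698, -0.349, 0, 0.349, 0.698. Light friction, stays where left; locked while the pin is in a hole (about 0.01 play)
- index_pin (a joint): lift of the spring pin, m: 0 = fully home, 0.030 = upper stop. The 8 mm round-nosed pin stands 12 mm deep in its hole and is clear of the plate above 0.012. The spring pushes it down: about 5 N to start, 8 N at the top. Freed over the solid plate it rides at about 0.012 and drops when it meets a hole
- pin_head (a point): top of the dark 18 mm pin head that carries the ring's foot, on the pin axis 170 mm from the pivot, 82 mm above the table with the pin home; under it the 26 mm plunger body. Behind the ring (towards the pivot) there is free space down to the arm's top as far as the arm's own fixed ear cup: 72 mm diameter, top 84 mm above the table, centred 68 mm from the pivot
- ring_center (a point): centre of the opening of the rigid red pull ring on the pin: inner diameter 56 mm, wire 5 mm, 105 mm above the table with the pin home; moves with arm and pin, 147.5 mm from the pivot axis. Site +x points level to the pivot, +z up. The ring leans 45 degrees, rising from its foot towards the pivot: a finger pointing along (1, 0, -1) of the point passes square through it
- blue_tote: loose open blue tote with three ear cups in it, 170 x 110 x 75 mm, origin at the centre of its underside; stands to the left (+y) or right (-y) of the fixture and so tells which way to swing; not to be disturbed
- yellow_tote: loose empty open yellow tote, 170 x 110 x 75 mm, origin at the centre of its underside, on the side opposite the blue one; not to be disturbed
- ear_cup: loose black ear cup with a red stripe, 72 mm diameter, 30 mm high, origin at the centre of its underside; beside the fixture; not to be disturbed
- screwdriver: loose orange screwdriver 180 mm long lying along its x, origin at the underside; beside the fixture; not to be disturbed

How it is judged (in metres and radians):
On the way, in this order (a step that is already met when the one before it is completed fails the run):
1. the pin is lifted clear of the middle hole by the fingers, with the arm still there (value of joint index_pin above 0.011 m and value of joint swing_arm between -0.1 and 0.1 rad and contact force between the fingers and fixture above 0.5 N), for 0.05 s.
2. the arm is one hole over towards the blue tote and the pin is home in that hole (((world y of blue_tote above 0 m and value of joint swing_arm between 0.319 and 0.379 rad) or (world y of blue_tote below 0 m and value of joint swing_arm between -0.379 and -0.319 rad)) and value of joint index_pin below 0.003 m), for 0.2 s.
At the end, for the whole second after the job is handed in: the swing arm rests within 0.03 rad of the next hole (0.349 rad from the middle) on the blue tote's side, with the pin within 3 mm of fully home; totes, ear cup and screwdriver within 20 mm of where they stood (all of step 2 and velocity of joint swing_arm between -0.02 and 0.02 rad/s and distance of each of blue_tote, yellow_tote, ear_cup, screwdriver from where it was at the start of the episode below 0.02 m); the robot touches nothing.
It fails at once if the fixture or its ring is squeezed or wrenched with more than 30 N (contact force between any of the fingers, the arm and fixture above 30 N).
It fails at once if a bystander is moved more than 20 mm or lifted (distance of any of blue_tote, yellow_tote, ear_cup, screwdriver from where it was at the start of the episode above 0.02 m).
It fails at once if the arm is swung past half a hole the wrong way, or past one and a half holes (value of joint swing_arm above 0.53 rad or value of joint swing_arm below -0.53 rad or (world y of blue_tote above 0 m and value of joint swing_arm below -0.18 rad) or (world y of blue_tote below 0 m and value of joint swing_arm above 0.18 rad)).
It also fails if it takes over 42 s, if anything falls off the work surface, if the arm or the gripper's body presses on something with over 40 N, if the wrist force passes 120 N, or if a joint passes its speed limit or range.

## Working session

There is one attempt and no reset: what is moved stays moved. The work goes in short steps, Python scripts to look and compute and a shell command to move; the robot and the scene stay as the last step left them, time stands still between calls to the robot, and variables do not carry over. Pictures are saved under pics/ and viewed, and the job is handed in when it is done.

```bash
ls; mkdir -p pics; python3 - <<'E'
from cell import bot
import cv2
s=bot.read_state()
for k,v in s.items(): print(k,v)
for n in ("top","side"):
    im=bot.camera(n); cv2.imwrite(f"pics/{n}0.png",im[:,:,::-1]); print(n,bot.get_calibration(n))
E
```

```text
pics
t 0.0
qpos [-1.42347684e+00  4.94220535e-01  1.34612415e+00  4.57324100e-06
  1.30249133e+00 -9.55077585e-02]
dq [ 3.86449656e-04 -7.84073844e-04  1.07503442e-03 -3.82610663e-05
 -6.19724478e-04 -3.98021732e-04]
tau [-6.08054852e-04 -8.78830075e+01 -3.81858265e+01  7.04211113e-02
  5.34988660e-02 -1.10906276e-04]
ee_pos [ 150.23842965 -606.38706062  291.61734227]
orientation [-1.57067337e+00  1.23727918e-03 -1.32797022e+00]
ft_force [ 0.64323629 -0.3986253   0.38483968]
moment [ 0.00652074  0.02431536 -0.02707257]
finger_gap 91.59255574116963
top {'fx': 612.0343961526456, 'fy': 612.0343961526456, 'cx': 316.94183849479367, 'cy': 244.05337938442293, 'R': array([[ 0.00503288, -0.99958913,  0.02821786],
       [-0.99430473, -0.00800631, -0.10627324],
       [ 0.1064555 , -0.02752229, -0.99393649]]), 't': array([ -22.22864596,  606.13648615, 1325.98489354])}
side {'fx': 515.6758014575247, 'fy': 515.6758014575247, 'cx': 326.25299630721975, 'cy': 232.86672423853858, 'R': array([[-0.98939502, -0.14415614, -0.01779054],
       [-0.08675317,  0.68472146, -0.72362311],
       [ 0.11649628, -0.71440572, -0.689966  ]]), 't': array([ 594.449862  ,  104.84933903, 1343.98131639])}
```

View pics/top0.png

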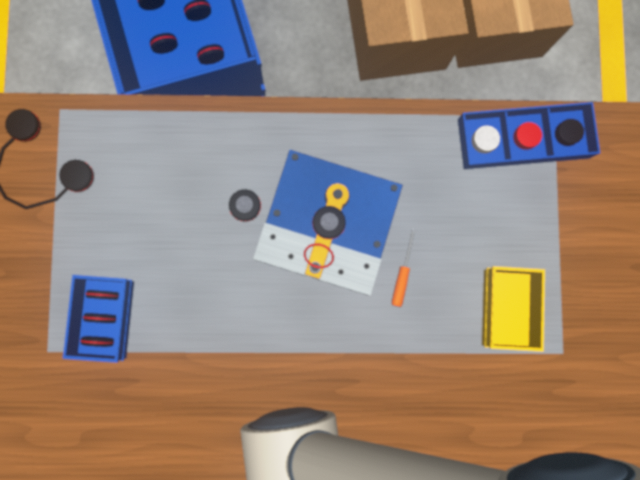

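View pics/side0.png

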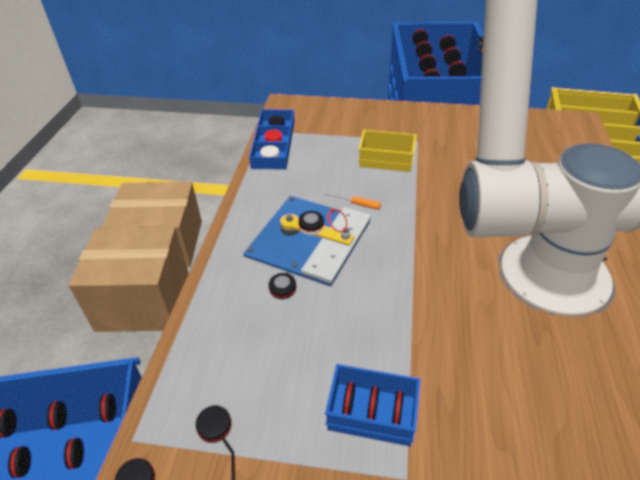

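The blue tote (98,318 in the top view) is on the robot's left (+y), so the swing is towards +0.349. Ring is around (318,257) in the top view and (338,220) in the side view. Next I measure.

```bash
cat > h.py <<'E'
import numpy as np, cv2
from cell import bot
def ray(c,u,v):
    d=c["R"].T@np.array([(u-c["cx"])/c["fx"],(v-c["cy"])/c["fy"],1.]); o=-c["R"].T@c["t"]; return o,d/np.linalg.norm(d)
def onz(c,u,v,z):
    o,d=ray(c,u,v); return o+d*(z-o[2])/d[2]
def tri(c1,p1,c2,p2):
    o1,d1=ray(c1,*p1);o2,d2=ray(c2,*p2)
    s=np.linalg.lstsq(np.stack([d1,-d2],1),o2-o1,rcond=None)[0]
    a=o1+s[0]*d1;b=o2+s[1]*d2
    return (a+b)/2,np.linalg.norm(a-b)
def proj(c,X):
    p=c["R"]@np.asarray(X,float)+c["t"]; return np.array([c["fx"]*p[0]/p[2]+c["cx"],c["fy"]*p[1]/p[2]+c["cy"]])
E
python3 - <<'E'
from h import *
np.set_printoptions(suppress=True,precision=1)
T=cv2.imread("pics/top0.png");S=cv2.imread("pics/side0.png")
ct=bot.get_calibration("top");cs=bot.get_calibration("side")
def red(im,box):
    x0,y0,x1,y1=box; h=cv2.cvtColor(im,cv2.COLOR_BGR2HSV)
    m=((h[...,0]<8)|(h[...,0]>170))&(h[...,1]>110)&(h[...,2]>70)
    k=np.zeros_like(m);k[y0:y1,x0:x1]=m[y0:y1,x0:x1];ys,xs=np.nonzero(k)
    e=cv2.fitEllipse(cv2.convexHull(np.stack([xs,ys],1).astype(np.float32)))
    print("red",len(xs),xs.min(),xs.max(),ys.min(),ys.max(),e); return e[0]
a=red(T,(290,235,350,290)); b=red(S,(315,195,365,245))
print("ring",tri(ct,a,cs,b))
cv2.imwrite("pics/c1.png",np.hstack([cv2.resize(T[140:310,220:420],None,fx=2,fy=2,interpolation=2)[:, :400],cv2.resize(S[180:350,230:430],None,fx=2,fy=2,interpolation=2)]))
def hsv(im,lo,hi,box):
    x0,y0,x1,y1=box; m=cv2.inRange(cv2.cvtColor(im,cv2.COLOR_BGR2HSV),lo,hi);k=np.zeros_like(m);k[y0:y1,x0:x1]=m[y0:y1,x0:x1];return k
m=hsv(T,(18,120,120),(35,255,255),(250,150,420,300)); ys,xs=np.nonzero(m);print("yel",xs.min(),xs.max(),ys.min(),ys.max())
m=hsv(T,(100,120,60),(125,255,255),(255,145,410,300)); c=max(cv2.findContours(m,0,2)[0],key=cv2.contourArea)
print(cv2.minAreaRect(c))
for p in [(289,150),(402,185),(371,295),(254,259)]: print(p,onz(ct,*p,16 if p[1]<200 else 30))
for n,p,z in [("cup",(245,205),30),("tote",(98,318),0),("yt",(515,308),0),("scr",(402,285),15)]: print(n,onz(ct,*p,z))
E
```

```text
red 43 308 329 244 267 ((318.4583435058594, 255.30154418945312), (24.51081085205078, 25.125715255737305), 0.9713873267173767)
red 20 315 345 209 231 ((331.4474792480469, 223.94017028808594), (26.415422439575195, 36.23380661010742), 52.300559997558594)
ring (array([582.2, -19.7,  88.3]), np.float64(11.860110141069692))
yel 306 348 184 277
((334.240234375, 203.2313232421875), (118.23619842529297, 75.3442611694336), 17.35402488708496)
(289, 150) [823.4  46.1  16. ]
(402, 185) [ 745. -212.   16.]
(371, 295) [ 494.3 -138.4   30. ]
(254, 259) [572.2 120.8  30. ]
cup [692.9 142.7  30. ]
tote [440.6 466.7   0. ]
yt [ 467.5 -469.5    0. ]
scr [ 517.4 -210.    15. ]
```

View pics/c1.png

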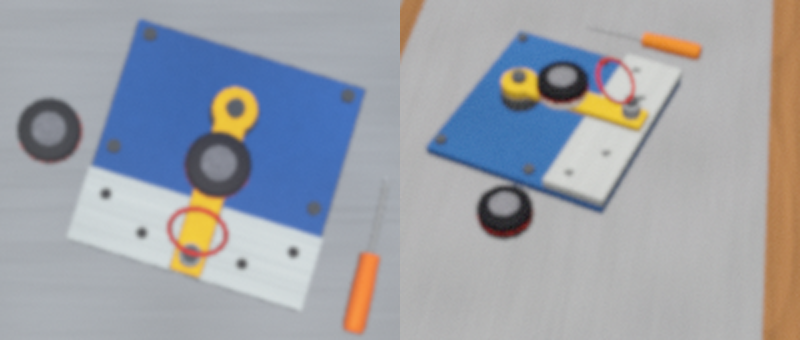

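Top: ring centre (318.5,255.5), pivot cap (337.5,193.5), pin head (315,266). Side: ring (338,220), pivot cap (289.5,218), pin head (346,231). I'll triangulate these and check them against the given heights and radii.

```bash
python3 - <<'E'
from h import *
np.set_printoptions(suppress=True,precision=1)
T=cv2.imread("pics/top0.png").astype(int);S=cv2.imread("pics/side0.png").astype(int)
ct=bot.get_calibration("top");cs=bot.get_calibration("side")
def red(im,box):
    x0,y0,x1,y1=box; b,g,r=im[...,0],im[...,1],im[...,2]
    m=(r-g>35)&(r-b>25)&(abs(g-b)<60); k=np.zeros_like(m);k[y0:y1,x0:x1]=m[y0:y1,x0:x1];ys,xs=np.nonzero(k)
    e=cv2.fitEllipse(cv2.convexHull(np.stack([xs,ys],1).astype(np.float32)));print(len(xs),xs.min(),xs.max(),ys.min(),ys.max(),e);return e[0]
a=red(T,(298,238,340,275)); b=red(S,(326,200,352,238))
print("ring mask",tri(ct,a,cs,b)); print("ring eye",tri(ct,(318.5,255.5),cs,(338,220)))
p,e=tri(ct,(337.5,193.5),cs,(289.5,218));print("pivot",p,e)
h,e=tri(ct,(315,266),cs,(346,231));print("pin",h,e,np.linalg.norm((h-p)[:2]))
# hole rays on z=30 
H=[(220+106/2,140+193/2),(220+142/2,140+232.5/2),(220+241.5/2,140+264/2),(220+293/2,140+252/2)]
P=np.array([onz(ct,*q,30)[:2] for q in H]);print(P)
# circle radius 170: fit centre using hole angles +-20,+-40 via rigid fit
A=np.radians([180-40,180-20,180+20,180+40]); Q=170*np.stack([np.cos(A),np.sin(A)],1)
mp,mq=P.mean(0),Q.mean(0); 
# +y holes: image left = +y
U,s,Vt=np.linalg.svd((Q-mq).T@(P-mp)); R=(U@Vt).T
c=mp-R@mq; print("fit pivot",c,"yaw",np.arctan2(R[1,0],R[0,0]),np.linalg.det(R)); print(P-(Q@R.T+c))
E
```

```text
225 303 333 238 269 ((319.9498596191406, 252.79080200195312), (29.606374740600586, 34.49940490722656), 48.00103759765625)
136 328 351 200 232 ((341.2081604003906, 214.99172973632812), (24.2548828125, 34.859073638916016), 22.4405517578125)
ring mask (array([570.6, -22.4, 121. ]), np.float64(16.04950439117117))
ring eye (array([572.6, -19.8, 104.5]), np.float64(3.7601760094232257))
pivot [713.9 -62.4  57.7] 3.748162791941106
pin [551.5 -13.3  73.4] 5.98223287608919 169.61086443790543
[[ 622.6   79.4]
 [ 578.9   39.1]
 [ 544.7  -71.4]
 [ 558.4 -128.7]]
fit pivot [714.7 -63.1] yaw -0.29910822778732205 1.0
[[ 0.2 -0.2]
 [-0.3 -0.5]
 [-0.2  0.2]
 [ 0.4  0.5]]
```

Hole fit gives pivot (714.7, −63.1) and fixture yaw −0.299 with residuals under 1 mm. The predicted ring centre (573.7, −19.6, 105) is within about 1.2 mm of the triangulated (572.6, −19.8, 104.5). Next I check where the wrist camera sits and compute the approach.

```bash
cat >> h.py <<'E'
from scipy.spatial.transform import Rotation as Ro
def Rt(s): return Ro.from_euler("xyz",s["orientation"])
PIV=np.array([714.7,-63.1]);YAW=-0.299
def ring(th,lift=0):
    a=YAW-th; return np.array([PIV[0]-147.5*np.cos(a),PIV[1]-147.5*np.sin(a),105+lift])
def goalR(psi,dip,left=True):
    c,s=np.cos(dip),np.sin(dip); y=np.array([np.cos(psi)*c,np.sin(psi)*c,-s]); x=np.array([-np.sin(psi),np.cos(psi),0])*(1 if left else -1)
    return Ro.from_matrix(np.stack([x,y,np.cross(x,y)],1))
def err(tipgoal,G,s=None):
    # remaining: travel in tool axes (m) for the tip, twist
    s=s or bot.read_state(); R=Rt(s); tcp=np.array(s["ee_pos"]); goaltcp=tipgoal-78*G.as_matrix()[:,1]
    print("tcp",tcp.round(1),"tip",(tcp+78*R.as_matrix()[:,1]).round(1),"goal tcp",goaltcp.round(1))
    print("travel tool now (mm)",R.inv().apply(goaltcp-tcp).round(1),"travel in goal axes",G.inv().apply(goaltcp-tcp).round(1),"twist",(R.inv()*G).as_rotvec().round(3))
    print("t",round(s["t"],2),"F",np.round(s["ft_force"],1),"gap",round(s["finger_gap"],1),"q",np.round(s["qpos"],2))
E
python3 - <<'E'
from h import *
np.set_printoptions(suppress=True,precision=1)
s=bot.read_state(); c=bot.get_calibration("wrist"); o=-c["R"].T@c["t"]
print("cam in tool",Rt(s).inv().apply(o-np.array(s["ee_pos"])), "axis in tool",Rt(s).inv().apply(c["R"][2]))
for l in (1,0):
    G=goalR(-.47,np.radians(50),l); err(ring(0)-60*G.as_matrix()[:,1],G)
E
```

```text
cam in tool [ -0.1 -91.9  67.8] axis in tool [-0.   1.  -0.2]
tcp [ 150.2 -606.4  291.7] tip [ 150.2 -606.3  213.7] goal tcp [494.7  20.5 210.7]
travel tool now (mm) [-525.6   81.6  485. ] travel in goal axes [714.9  76.9  34.3] twist [-0.3 -2.3 -0.8]
t 0.1 F [ 0.3 -0.7 -0.5] gap 91.1 q [-1.4  0.5  1.4 -0.   1.3 -0.1]
tcp [ 150.2 -606.4  291.7] tip [ 150.2 -606.3  213.7] goal tcp [494.7  20.5 210.7]
travel tool now (mm) [-525.6   81.6  485. ] travel in goal axes [-714.9   76.9  -34.3] twist [ 0.7  0.7 -0.2]
t 0.1 F [ 0.3 -0.7 -0.5] gap 91.1 q [-1.4  0.5  1.4 -0.   1.3 -0.1]
```

The camera is on tool +z, so the orientation with x to the right puts it on top, and it needs only a small turn. Translating first, with the gripper closing.

```bash
python3 -m crank '{"travel":[[-0.03,0,0.027],[-0.03,0,0.027],[-0.03,0,0.027],[-0.03,0,0.027],[-0.03,0,0.027],[-0.03,0,0.027],[-0.03,0,0.027],[-0.03,0,0.027],[-0.03,0,0.027]],"twist":[[0,0,0],[0,0,0],[0,0,0],[0,0,0],[0,0,0],[0,0,0],[0,0,0],[0,0,0],[0,0,0]]}' 1 10
python3 -m crank '{"travel":[[-0.03,0,0.027],[-0.03,0,0.027],[-0.03,0,0.027],[-0.03,0,0.027],[-0.03,0,0.027],[-0.03,0,0.027],[-0.03,0,0.027],[-0.015,0,0.027],[0,0,0]],"twist":[[0,0,0],[0,0,0],[0,0,0],[0,0,0],[0,0,0],[0,0,0],[0,0,0],[0,0,0],[0,0,0]]}'
python3 - <<'E'
from h import *
G=goalR(-.47,np.radians(50),0); err(ring(0)-60*G.as_matrix()[:,1],G)
E
```

```text
t: 1.0
ee_pos: [321.6, -284.6, 292.2]
orientation: [-1.571, 0.0, -1.328]
ft_force: [1.8, 0.4, 1.0]
finger_gap: 22.2
t: 1.9
ee_pos: [478.8, -13.5, 292.1]
orientation: [-1.57, 0.0, -1.325]
ft_force: [0.5, -0.7, -0.1]
finger_gap: 0.4
tcp [478.8 -13.5 292.1] tip [478.8 -13.5 214.1] goal tcp [494.7  20.5 210.7]
travel tool now (mm) [-29.1  81.4  23.6] travel in goal axes [-37.5  61.5 -53.3] twist [ 0.667  0.686 -0.25 ]
t 1.9 F [ 0.5 -0.7 -0.1] gap 0.4 q [-0.15  0.29  1.69  0.    1.16  1.17]
```

```bash
python3 -m crank '{"travel":[[0,0,0],[0,0,0],[0,0,0],[0,0,0],[0,0,0],[0,0,0],[0,0,0],[0,0,0]],"twist":[[0.095,0.098,-0.036],[0.095,0.098,-0.036],[0.095,0.098,-0.036],[0.095,0.098,-0.036],[0.095,0.098,-0.036],[0.095,0.098,-0.036],[0.095,0.098,-0.036],[0,0,0]]}'
python3 - <<'E'
from h import *
G=goalR(-.47,np.radians(50),0); err(ring(0)-60*G.as_matrix()[:,1],G)
E
```

```text
t: 2.7
ee_pos: [474.6, -20.5, 290.6]
orientation: [-0.986, -0.054, -1.947]
ft_force: [-0.4, 0.9, -0.3]
finger_gap: 0.3
tcp [474.6 -20.5 290.6] tip [513.3 -39.6 225.7] goal tcp [494.7  20.5 210.7]
travel tool now (mm) [-49.8  66.5 -39.7] travel in goal axes [-45.7  60.8 -51.9] twist [ 0.111  0.107 -0.013]
t 2.7 F [-0.4  0.9 -0.3] gap 0.3 q [-0.04  0.17  2.05 -0.56  0.44  2.34]
```

```bash
python3 -m crank '{"travel":[[-0.025,0,-0.02],[-0.025,0,-0.02],[0,0,0],[0,0,0],[0,0,0],[0,0,0]],"twist":[[0,0,0],[0,0,0],[0.056,0.054,-0.007],[0.056,0.054,-0.007],[0,0,0],[0,0,0]]}'
python3 - <<'E'
from h import *
G=goalR(-.47,np.radians(50),0); err(ring(0)-60*G.as_matrix()[:,1],G)
E
```

```text
t: 3.3
ee_pos: [464.8, 34.1, 273.9]
orientation: [-0.896, -0.008, -2.031]
ft_force: [0.9, 0.2, -0.4]
finger_gap: 0.6
tcp [464.8  34.1 273.9] tip [508.3  12.  213. ] goal tcp [494.7  20.5 210.7]
travel tool now (mm) [ -1.6  69.8 -13.9] travel in goal axes [ -1.4  69.5 -15.5] twist [0.023 0.013 0.   ]
t 3.3 F [ 0.9  0.2 -0.4] gap 0.6 q [ 0.16  0.22  2.11 -1.04  0.44  3.08]
```

j6 has reached its limit (3.08), so I'll flip the gripper half a turn about its y. The camera then sits underneath but still has ample height. I'll also use a somewhat steeper, less askew finger.

```bash
python3 -m crank '{"travel":[[0,-0.01,0],[0,-0.01,0],[0,0,0],[0,0,0],[0,0,0],[0,0,0],[0,0,0],[0,0,0],[0,0,0],[0,0,0],[0,0,0]],"twist":[[0,-0.1,0],[0,-0.14,0],[0,-0.15,0],[0,-0.15,0],[0,-0.15,0],[0,-0.15,0],[0,-0.15,0],[0,-0.15,0],[0,-0.15,0],[0,-0.15,0],[0,-0.15,0]]}'
python3 -m crank '{"travel":[[0,0,0],[0,0,0],[0,0,0],[0,0,0],[0,0,0],[0,0,0],[0,0,0],[0,0,0],[0,0,0],[0,0,0],[0,0,0]],"twist":[[0,-0.15,0],[0,-0.15,0],[0,-0.15,0],[0,-0.15,0],[0,-0.15,0],[0,-0.15,0],[0,-0.15,0],[0,-0.15,0],[0,-0.15,0],[0,-0.15,0],[0,0,0]]}'
python3 - <<'E'
from h import *
G=goalR(-.33,np.radians(55),1); err(ring(0)-60*G.as_matrix()[:,1],G)
E
```

```text
t: 4.4
ee_pos: [453.8, 39.7, 289.5]
orientation: [-1.601, -0.674, -0.423]
ft_force: [-0.1, -0.7, -0.1]
finger_gap: 0.7
t: 5.5
ee_pos: [453.8, 39.7, 289.6]
orientation: [-2.246, -0.023, 1.072]
ft_force: [0.3, 0.3, 0.8]
finger_gap: 0.6
tcp [453.8  39.7 289.6] tip [497.3  17.6 228.7] goal tcp [498.9   6.  218. ]
travel tool now (mm) [-9.7 90.5  1.1] travel in goal axes [-17.3  89.3  -2.9] twist [ 0.066 -0.149 -0.083]
t 5.5 F [0.3 0.3 0.8] gap 0.6 q [ 0.19  0.17  2.11 -0.96  0.48 -0.09]
```

```bash
python3 -m crank '{"travel":[[0,0,0],[0,0,0],[0,0,0],[-0.0085,0.022,-0.0015],[-0.0085,0.022,-0.0015],[0,0.022,0],[0,0.022,0],[0,0,0]],"twist":[[0.022,-0.05,-0.028],[0.022,-0.05,-0.028],[0.022,-0.05,-0.028],[0,0,0],[0,0,0],[0,0,0],[0,0,0],[0,0,0]]}'
python3 - <<'E'
from h import *
G=goalR(-.33,np.radians(55),1); err(ring(0)-60*G.as_matrix()[:,1],G)
for n in ("wrist","top","side"):
    cv2.imwrite(f"pics/{n}1.png",bot.camera(n)[:,:,::-1])
E
```

```text
t: 6.3
ee_pos: [499.2, 6.0, 217.7]
orientation: [-2.181, -0.003, 1.237]
ft_force: [0.2, -0.3, -0.2]
finger_gap: 0.7
tcp [499.2   6.  217.7] tip [541.5  -8.5 153.8] goal tcp [498.9   6.  218. ]
travel tool now (mm) [-0.1 -0.4  0.1] travel in goal axes [-0.1 -0.4  0.1] twist [-0.001 -0.005 -0.   ]
t 6.3 F [ 0.2 -0.3 -0.2] gap 0.7 q [-0.01  0.35  2.12 -1.15  0.2  -0.16]
```

View pics/wrist1.png

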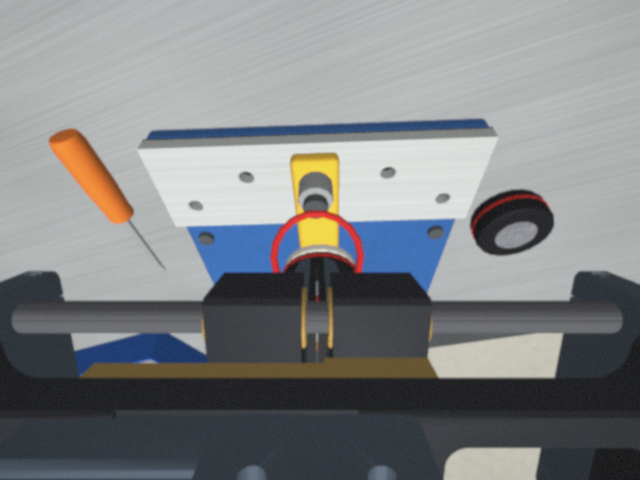

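View pics/side1.png

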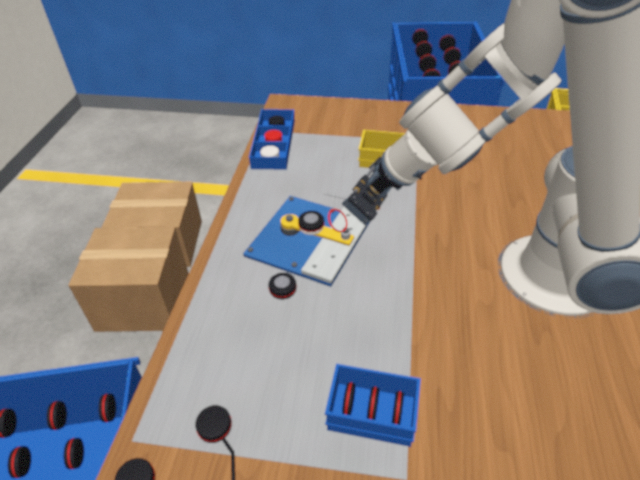

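The wrist view shows the ring at (318,258) in line with the closed fingers, and the side view agrees. But j5 is down to 0.2 and j4 is near its limit, so I'll steepen the dip to 63° (still allowed) to get away from that.

```bash
python3 - <<'E'
from h import *
G=goalR(-.34,np.radians(63),1); err(ring(0)-60*G.as_matrix()[:,1],G)
E
```

```text
tcp [498.1   6.8 219.8] tip [540.5  -7.6 155.9] goal tcp [514.7   1.2 228. ]
travel tool now (mm) [  0.1   3.4 -19. ] travel in goal axes [  0.3   0.7 -19.3] twist [0.141 0.006 0.006]
t 6.45 F [ 0.1 -0.2  0.4] gap 0.6 q [-0.01  0.34  2.13 -1.14  0.2  -0.17]
```

```bash
python3 -m crank '{"travel":[[0,0,-0.005],[0,0,-0.005],[0,0,-0.005],[0,0,-0.004],[0,0.001,0],[0,0,0]],"twist":[[0.03,0,0],[0.04,0.003,0.003],[0.04,0.003,0.003],[0.031,0,0],[0,0,0],[0,0,0]]}'
python3 - <<'E'
from h import *
G=goalR(-.34,np.radians(63),1); err(ring(0)-60*G.as_matrix()[:,1],G)
E
```

```text
t: 7.05
ee_pos: [511.6, 1.1, 227.9]
orientation: [-2.065, 0.004, 1.231]
ft_force: [-0.5, -1.2, -0.2]
finger_gap: 0.2
tcp [511.6   1.1 227.9] tip [546.4 -11.5 159.3] goal tcp [514.7   1.2 228. ]
travel tool now (mm) [ 1.2  1.3 -2.6] travel in goal axes [ 1.2  1.3 -2.6] twist [ 0.023  0.002 -0.003]
t 7.05 F [-0.5 -1.2 -0.2] gap 0.2 q [-0.04  0.33  2.01 -0.43  0.36 -0.9 ]
```

```bash
python3 -m crank '{"travel":[[0.001,0.001,-0.0026],[0,0.015,0],[0,0.015,0],[0,0,0],[0,0,0]],"twist":[[0.023,0.002,-0.003],[0,0,0],[0,0,0],[0,0,0],[0,0,0]]}'
python3 - <<'E'
from h import *
G=goalR(-.34,np.radians(63),1); err(ring(0)-30*G.as_matrix()[:,1],G)
for n in ("wrist","top","side"):
    cv2.imwrite(f"pics/{n}2.png",bot.camera(n)[:,:,::-1])
W=cv2.imread("pics/wrist2.png");S=cv2.imread("pics/side2.png");T=cv2.imread("pics/top2.png")
cv2.imwrite("pics/c2.png",np.hstack([cv2.resize(T[180:300,250:383],(400,360),interpolation=2),cv2.resize(S[150:270,270:403],(400,360),interpolation=2)]))
E
```

```text
t: 7.55
ee_pos: [526.8, -3.5, 200.8]
orientation: [-2.04, 0.002, 1.231]
ft_force: [0.2, 0.9, 0.2]
finger_gap: 0.2
tcp [526.8  -3.5 200.8] tip [560.  -15.3 131.2] goal tcp [527.5  -3.3 201.2]
travel tool now (mm) [ 0.4 -0.1 -0.7] travel in goal axes [ 0.4 -0.1 -0.7] twist [-0.002  0.001 -0.001]
t 7.55 F [0.2 0.9 0.2] gap 0.2 q [-0.05  0.4   1.99 -0.42  0.33 -0.92]
```

View pics/wrist2.png

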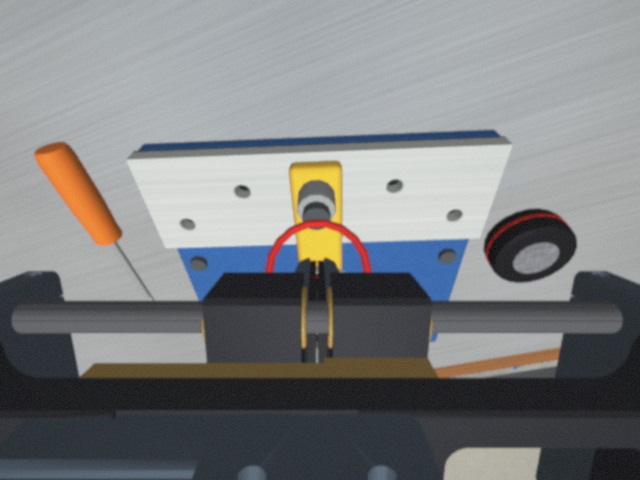

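View pics/c2.png

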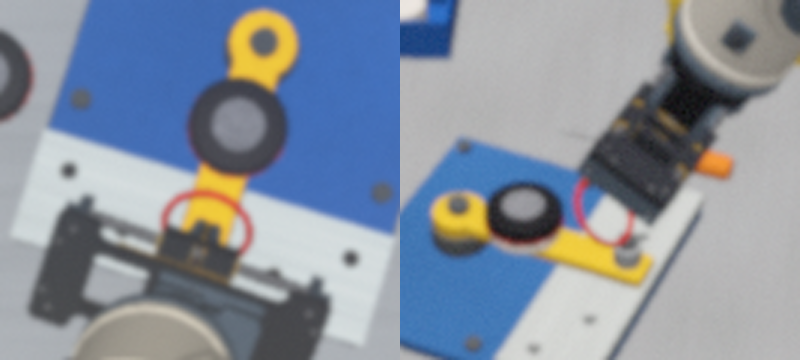

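The wrist view shows ring columns 267–370 centred at 318 and finger tips at about 318, so they line up laterally. In the top view the tips point into the opening. Inserting.

```bash
python3 -m crank '{"travel":[[0,0.01,-0.0007],[0,0.01,0],[0,0.01,0],[0,0,0]],"twist":[[0,0,0],[0,0,0],[0,0,0],[0,0,0]]}'
python3 -m crank '{"travel":[[0,0.01,0],[0,0.01,0],[0,0.005,0],[0,0,0]],"twist":[[0,0,0],[0,0,0],[0,0,0],[0,0,0]]}'
python3 - <<'E'
from h import *
G=goalR(-.34,np.radians(63),1); err(ring(0)+25*G.as_matrix()[:,1],G)
for n in ("wrist","top","side"):
    cv2.imwrite(f"pics/{n}3.png",bot.camera(n)[:,:,::-1])
W=cv2.imread("pics/wrist3.png");S=cv2.imread("pics/side3.png");T=cv2.imread("pics/top3.png")
cv2.imwrite("pics/c3.png",np.hstack([cv2.resize(T[180:300,250:383],(400,360),interpolation=2),cv2.resize(S[170:250,300:389],(400,360),interpolation=2)]))
E
```

```text
t: 8.1
ee_pos: [541.1, -8.7, 172.9]
orientation: [-2.039, 0.002, 1.231]
ft_force: [1.2, -0.1, 1.0]
finger_gap: 0.6
t: 8.5
ee_pos: [551.5, -12.4, 151.6]
orientation: [-2.04, 0.002, 1.231]
ft_force: [0.6, 0.0, 0.5]
finger_gap: 0.2
tcp [551.5 -12.4 151.6] tip [584.7 -24.2  82. ] goal tcp [551.1 -11.6 152.2]
travel tool now (mm) [ 0.5 -0.9  0.3] travel in goal axes [ 0.5 -0.9  0.3] twist [-0.003  0.001 -0.002]
t 8.5 F [0.6 0.  0.5] gap 0.2 q [-0.07  0.52  1.98 -0.58  0.22 -0.76]
```

View pics/c3.png

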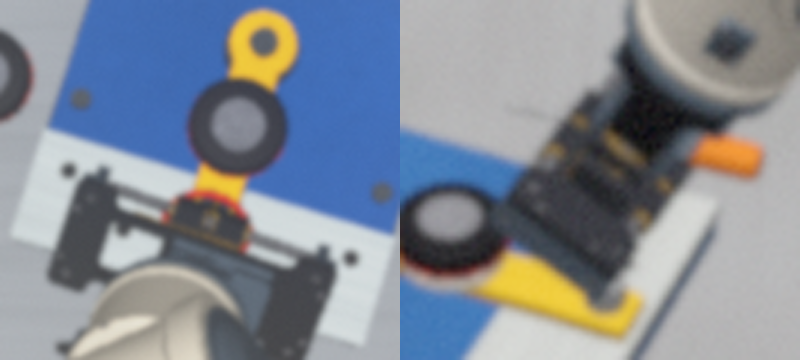

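View pics/wrist3.png

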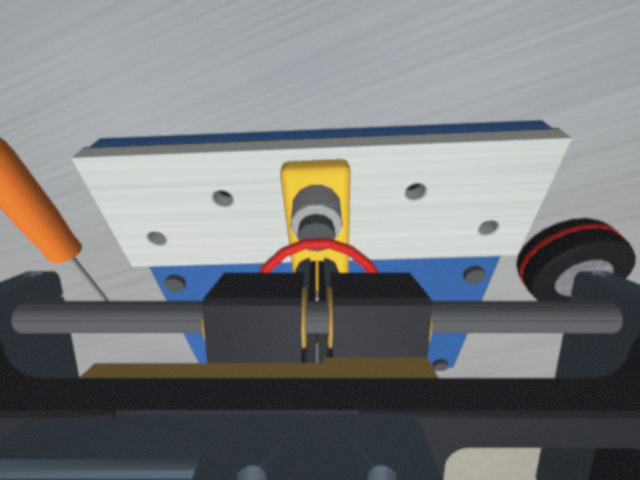

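The finger is inside the ring with no contact force. Now I press its upper face against the ring along −z, watching the force.

```bash
python3 -m crank '{"travel":[[0,0,-0.0025],[0,0,-0.0015],[0,0,0]],"twist":[[0,0,0],[0,0,0],[0,0,0]]}'
python3 -m crank '{"travel":[[0,0,-0.001],[0,0,-0.001],[0,0,0]],"twist":[[0,0,0],[0,0,0],[0,0,0]]}'
python3 -m crank '{"travel":[[0,0,-0.001],[0,0,0]],"twist":[[0,0,0],[0,0,0]]}'
```

```text
t: 8.95
ee_pos: [555.3, -13.5, 154.4]
orientation: [-2.041, 0.001, 1.231]
ft_force: [0.4, -0.1, 0.6]
finger_gap: 0.7
t: 9.25
ee_pos: [556.2, -14.0, 154.7]
orientation: [-2.04, 0.002, 1.231]
ft_force: [-3.7, 1.7, -0.1]
finger_gap: 0.6
t: 9.45
ee_pos: [556.5, -14.3, 154.8]
orientation: [-2.038, 0.002, 1.231]
ft_force: [-6.2, 2.6, -0.8]
finger_gap: 0.8
```

Contact made. Now lifting straight up in small steps.

```bash
python3 -m crank '{"travel":[[0,-0.0018,-0.0009],[0,0,0]],"twist":[[0,0,0],[0,0,0]]}'
python3 -m crank '{"travel":[[0,-0.0018,-0.0009],[0,0,0]],"twist":[[0,0,0],[0,0,0]]}'
```

```text
t: 9.65
ee_pos: [556.4, -14.3, 156.8]
orientation: [-2.038, 0.002, 1.231]
ft_force: [-5.1, 2.6, -5.1]
finger_gap: 0.4
t: 9.85
ee_pos: [556.5, -14.3, 158.9]
orientation: [-2.038, 0.002, 1.231]
ft_force: [-5.5, 1.9, -3.7]
finger_gap: 0.4
```

```bash
python3 -m crank '{"travel":[[0,-0.0018,-0.0009],[0,-0.0018,-0.0009],[0,0,0]],"twist":[[0,0,0],[0,0,0],[0,0,0]]}'
python3 -m crank '{"travel":[[0,-0.0018,-0.0009],[0,-0.0018,-0.0009],[0,0,0]],"twist":[[0,0,0],[0,0,0],[0,0,0]]}'
python3 - <<'E'
from h import *
for n in ("top","side","wrist"):
    cv2.imwrite(f"pics/{n}4.png",bot.camera(n)[:,:,::-1])
S=cv2.imread("pics/side4.png");T=cv2.imread("pics/side3.png")
cv2.imwrite("pics/c4.png",np.hstack([cv2.resize(T[190:250,310:377],(400,360),interpolation=2),cv2.resize(S[190:250,310:377],(400,360),interpolation=2)]))
E
```

```text
t: 10.15
ee_pos: [556.5, -14.3, 162.9]
orientation: [-2.038, 0.002, 1.231]
ft_force: [-5.5, 1.5, -5.7]
finger_gap: 0.3
t: 10.45
ee_pos: [556.5, -14.3, 166.9]
orientation: [-2.038, 0.002, 1.231]
ft_force: [-5.9, 2.5, -5.8]
finger_gap: 0.2
```

View pics/c4.png

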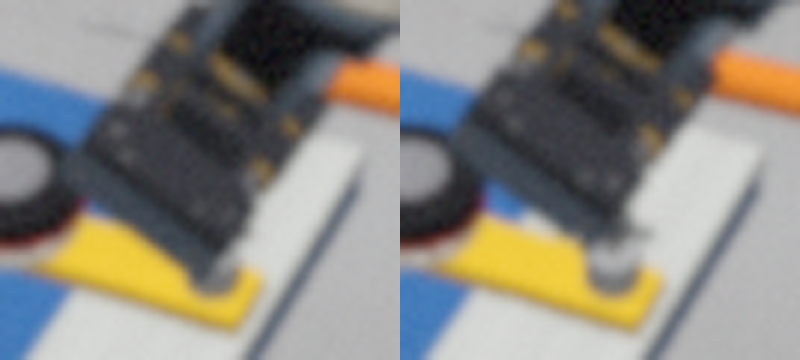

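View pics/wrist4.png

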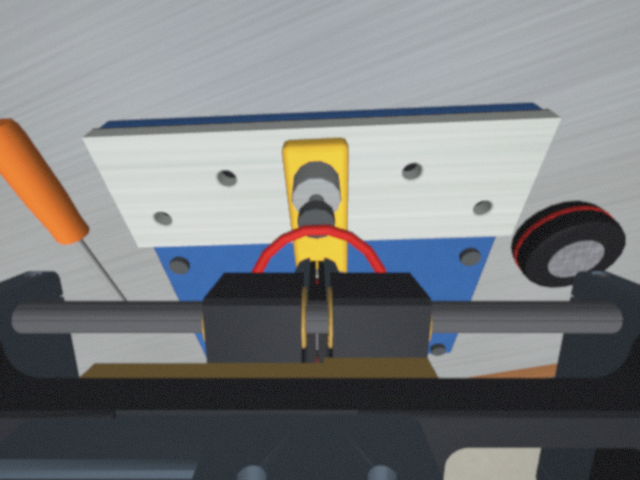

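```bash
python3 - <<'E'
from h import *
np.set_printoptions(suppress=True,precision=1)
c=bot.get_calibration("wrist"); pa=np.array([PIV[0]-170*np.cos(YAW),PIV[1]-170*np.sin(YAW)])
im=cv2.imread("pics/wrist4.png").astype(int)
for col in (312,317,322):
    v=im[:,col]; r=np.nonzero((v[:,2]-v[:,1]>60)&(v[:,2]-v[:,0]>60))[0]; r=r[(r>200)&(r<260)]
    row=r.mean()
    # height on ray closest to foot axis (169 mm radius)
    f=np.array([PIV[0]-169*np.cos(YAW),PIV[1]-169*np.sin(YAW),0]); o,d=ray(c,col,row); dh=np.hypot(d[0],d[1]); k=((f-o)[:2]@d[:2])/dh**2
    X=o+k*d; print(col,row,X, "expected z with pin home 83.4; project home foot",proj(c,[f[0],f[1],83.4]))
s=bot.read_state();print(s["ft_force"],s["ee_pos"],np.round(s["qpos"],2))
E
```

```text
312 230.0 [552.4 -15.5  93.4] expected z with pin home 83.4; project home foot [317.  217.4]
317 230.0 [553.2 -13.3  93.3] expected z with pin home 83.4; project home foot [317.  217.4]
322 230.0 [553.9 -11.1  93.4] expected z with pin home 83.4; project home foot [317.  217.4]
[-4.2  2.3 -5.5] [556.4 -14.3 166.8] [-0.1  0.5  2.  -0.5  0.3 -0.9]
```

The ring foot measures 93.4 mm against 83.4 mm with the pin home, so the pin is lifted about 10 mm. Raising it 7 mm more.

```bash
python3 -m crank '{"travel":[[0,-0.0018,-0.0009],[0,-0.0018,-0.0009],[0,-0.0018,-0.0009],[0,-0.0009,-0.0004],[0,0,0],[0,0,0]],"twist":[[0,0,0],[0,0,0],[0,0,0],[0,0,0],[0,0,0],[0,0,0]]}'
python3 - <<'E'
from h import *
np.set_printoptions(suppress=True,precision=2)
s=bot.read_state(); R=Rt(s); tcp=np.array(s["ee_pos"]); print(tcp,s["ft_force"])
# arc increments for the ring, tool axes, 4 legs
ths=np.linspace(0,0.349,9)
for a,b in zip(ths[:-1],ths[1:]): print(round(b,3),R.inv().apply(ring(b)-ring(a)), ring(b)-ring(0))
E
```

```text
t: 11.2
ee_pos: [556.5, -14.2, 174.0]
orientation: [-2.039, 0.002, 1.231]
ft_force: [-5.3, 2.3, -6.3]
finger_gap: 0.4
[556.48 -14.23 173.98] [-5.29  2.31 -6.31]
0.044 [ 6.43 -0.07  0.1 ] [2.03 6.11 0.  ]
0.087 [ 6.43  0.06 -0.15] [ 4.32 12.12  0.  ]
0.131 [ 6.42  0.19 -0.4 ] [ 6.88 18.02  0.  ]
0.174 [ 6.39  0.31 -0.65] [ 9.68 23.81  0.  ]
0.218 [ 6.36  0.44 -0.9 ] [12.74 29.47  0.  ]
0.262 [ 6.31  0.56 -1.14] [16.04 35.    0.  ]
0.305 [ 6.25  0.69 -1.39] [19.58 40.37  0.  ]
0.349 [ 6.17  0.81 -1.63] [23.35 45.58  0.  ]
```

```bash
cat > eq.py <<'E'
from h import *
def lift(tcp,R,th):
    # smallest lift at which ring (wire r=2.5, R=30.5) clears finger box 27 x 32 upward
    a=YAW-th; f=np.array([np.cos(a),np.sin(a),0]); t=np.array([-f[1],f[0],0]); u=(f+np.array([0,0,1]))/2**.5
    al=np.radians(np.arange(-85,86,1)); P=ring(th)+30.5*(np.outer(np.cos(al),u)+np.outer(np.sin(al),t))
    p=R.inv().apply(P-tcp); w=R.inv().apply([0,0,1])
    # points within |x|<13.5(+soft corner): need -z >= 16 + 2.5
    dx=np.maximum(abs(p[:,0])-13.5,0); ok=dx<2.5; h=16+np.sqrt(np.maximum(2.5**2-dx**2,0))
    return ((h+p[:,2])/(-w[2]))[ok].max() if ok.any() else -99
def equil(tcp,R,lo=-.1,hi=.55):
    th=np.arange(lo,hi,.002); L=np.array([lift(tcp,R,x) for x in th]); v=L>-90; i=np.argmin(np.where(v,L,99)); return th[i],L[i]
E
python3 - <<'E'
from eq import *
np.set_printoptions(suppress=True,precision=2)
s=bot.read_state(); R=Rt(s); tcp=np.array(s["ee_pos"])
print("now",equil(tcp,R,-.1,.1), lift(tcp,R,0))
for b in (.1,.2,.3,.349,.38):
    T=ring(b)-ring(0); print(b,T,equil(tcp+T,R,b-.12,b+.12),lift(tcp+T,R,b))
E
```

```text
now (np.float64(-0.00399999999999992), np.float64(17.264439642942616)) 17.86471294773275
0.1 [ 5.04 13.86  0.  ] (np.float64(0.09200000000000011), np.float64(17.451190557807344)) 18.618037098259144
0.2 [11.44 27.14  0.  ] (np.float64(0.1880000000000001), np.float64(17.837817303415925)) 19.34865277554506
0.3 [19.14 39.71  0.  ] (np.float64(0.2860000000000001), np.float64(18.367312438465504)) 20.072341277141927
0.349 [23.35 45.58  0.  ] (np.float64(0.3330000000000001), np.float64(18.683631180632666)) 20.413401839858498
0.38 [26.17 49.18  0.  ] (np.float64(0.3620000000000001), np.float64(18.847093552919493)) 20.613140568184217
```

Model lift is 17.3 mm against about 17 mm measured. Swinging in half-legs along the arc.

```bash
python3 -m crank '{"travel":[[0.002,0,0],[0.0035,0,0],[0.0037,0,0],[0.0037,0,-0.0001],[0.004,0.0001,-0.0002],[0.0038,0.0001,-0.0002],[0.0025,0.0001,-0.0003],[0.0023,0.0001,-0.0002],[0,0,0]],"twist":[[0,0,0],[0,0,0],[0,0,0],[0,0,0],[0,0,0],[0,0,0],[0,0,0],[0,0,0],[0,0,0]]}'
python3 - <<'E'
from eq import *
np.set_printoptions(suppress=True,precision=2)
s=bot.read_state(); R=Rt(s); tcp=np.array(s["ee_pos"]);print("eq",equil(tcp,R,0,.4),tcp-[556.48,-14.23,173.98])
for n in ("top","wrist"):
    cv2.imwrite(f"pics/{n}5.png",bot.camera(n)[:,:,::-1])
T=cv2.imread("pics/top5.png"); W=cv2.imread("pics/wrist5.png")
cv2.imwrite("pics/c5.png",np.hstack([cv2.resize(T[180:300,250:383],(400,360),interpolation=2),cv2.resize(W[80:360,160:480],(400,360))]))
E
```

```text
t: 12.1
ee_pos: [565.0, 9.7, 173.4]
orientation: [-2.036, 0.003, 1.231]
ft_force: [-10.8, 4.9, -6.4]
finger_gap: 0.4
eq (np.float64(0.162), np.float64(14.53203639282538)) [ 8.48 23.96 -0.56]
```

View pics/c5.png

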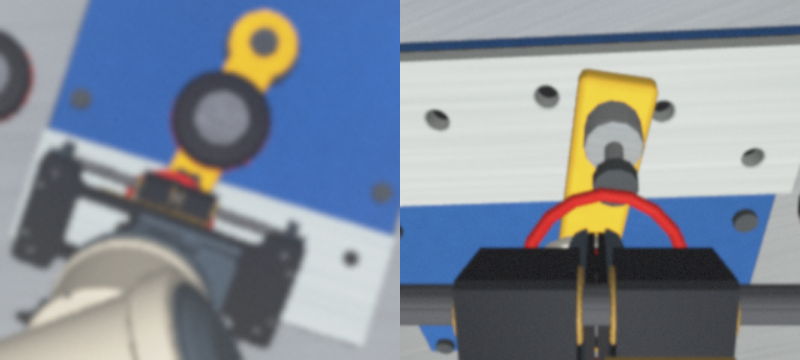

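The arm is about halfway: the middle hole is exposed in the wrist view and the pin is up. The radial force is about 12 N and the lift is down to about 14.5 mm, so I'll add a little height and continue.

```bash
python3 - <<'E'
from eq import *
np.set_printoptions(suppress=True,precision=2)
s=bot.read_state(); R=Rt(s); tcp=np.array(s["ee_pos"]);print(s["ft_force"],tcp)
b0=np.array([556.48,-14.23,173.98])
for b in (.22,.275,.32,.355):
    g=b0+(ring(b)-ring(0))+[0,0,2.]; print(b,R.inv().apply(g-tcp),equil(g,R,b-.12,b+.12))
E
```

```text
[-10.59   4.76  -7.02] [564.93   9.64 173.43]
0.22 [ 6.98 -1.3  -3.14] (np.float64(0.2080000000000001), np.float64(19.687915519701438))
0.275 [14.92 -0.57 -4.64] (np.float64(0.2610000000000001), np.float64(19.966440556344484))
0.32 [21.34  0.17 -6.15] (np.float64(0.3040000000000001), np.float64(20.234002659372756))
0.355 [26.27  0.83 -7.51] (np.float64(0.3370000000000001), np.float64(20.57444295161595))
```

```bash
python3 -m crank '{"travel":[[0,-0.0013,-0.0006],[0.0025,0,-0.0006],[0.003,0.0001,-0.0006],[0.003,0.0002,-0.0007],[0.003,0.0002,-0.0007],[0.003,0.0003,-0.0008],[0.003,0.0003,-0.0008],[0.002,0.0002,-0.0006],[0,0,0]],"twist":[[0,0,0],[0,0,0],[0,0,0],[0,0,0],[0,0,0],[0,0,0],[0,0,0],[0,0,0],[0,0,0]]}'
python3 - <<'E'
from eq import *
np.set_printoptions(suppress=True,precision=2)
s=bot.read_state(); R=Rt(s); tcp=np.array(s["ee_pos"]);print("eq",equil(tcp,R,0,.5),tcp-[556.48,-14.23,173.98],np.round(s["qpos"],2))
for n in ("top","wrist"):
    cv2.imwrite(f"pics/{n}6.png",bot.camera(n)[:,:,::-1])
c=bot.get_calibration("wrist")
for th in (.25,.3,.349):
    a=YAW-th; print(th,"foot px at lift15",proj(c,[PIV[0]-169*np.cos(a),PIV[1]-169*np.sin(a),98.4]),"body top px z62",proj(c,[PIV[0]-170*np.cos(a),PIV[1]-170*np.sin(a),62]))
T=cv2.imread("pics/top6.png"); W=cv2.imread("pics/wrist6.png")
cv2.imwrite("pics/c6.png",np.hstack([cv2.resize(T[180:300,250:383],(400,360),interpolation=2),cv2.resize(W[80:360,160:480],(400,360))]))
E
```

```text
t: 13.1
ee_pos: [574.8, 26.8, 175.2]
orientation: [-2.034, 0.004, 1.231]
ft_force: [-17.6, 11.6, -6.2]
finger_gap: 0.3
eq (np.float64(0.29), np.float64(16.369874883465904)) [18.36 40.99  1.17] [ 0.02  0.5   1.89 -0.48  0.35 -0.79]
0.25 foot px at lift15 [311.35 226.01] body top px z62 [312.73 184.48]
0.3 foot px at lift15 [328.5  229.29] body top px z62 [327.53 187.59]
0.349 foot px at lift15 [344.79 233.09] body top px z62 [341.62 191.19]
```

View pics/c6.png

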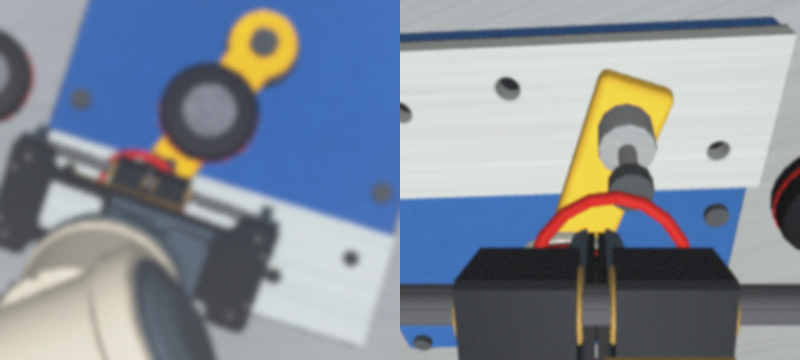

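Force is up to 22 N, mostly a radial wedge effect, so I'll back off a little away from the pivot. Meanwhile the wrist view puts the plunger body at about (342,189), suggesting θ ≈ 0.349 already. Relieving first.

```bash
python3 -m crank '{"travel":[[0,-0.0003,0.0008],[0,0,0]],"twist":[[0,0,0],[0,0,0]]}'
python3 - <<'E'
from eq import *
np.set_printoptions(suppress=True,precision=3)
ct=bot.get_calibration("top")
def cup(fn):
    im=cv2.imread(fn); m=(im.max(2)<95).astype(np.uint8)
    k=np.zeros_like(m);k[190:250,295:355]=m[190:250,295:355]
    # keep only dark region connected; annulus -> use contours, pick circle with ~16px radius
    g=cv2.cvtColor(im,cv2.COLOR_BGR2GRAY)[185:250,290:360]
    c=cv2.HoughCircles(cv2.resize(g,None,fx=4,fy=4,interpolation=2),cv2.HOUGH_GRADIENT,1,60,param1=80,param2=20,minRadius=52,maxRadius=80)
    return None if c is None else c[0][:3]/4+[290,185,0]
for n in (0,4,5,6):
    c=cup(f"pics/top{n}.png"); 
    for q in (c if c is not None else []):
        X=onz(ct,q[0],q[1],84); d=PIV-X[:2]; print(n,q,X,np.hypot(*d),"theta",YAW-np.arctan2(d[1],d[0]))
s=bot.read_state();print(s["ft_force"],s["ee_pos"])
E
```

```text
t: 13.4
ee_pos: [574.5, 26.9, 175.4]
orientation: [-2.035, 0.003, 1.231]
ft_force: [-16.2, 9.8, -7.1]
finger_gap: 0.5
0 [328.875 222.125  16.475] [648.271 -42.207  84.   ] 69.6374956095702 theta 0.005721974229014937
4 [328.875 222.375  16.225] [647.729 -42.208  84.   ] 70.15356886084665 theta 0.003385190339980859
5 [322.875 219.625  16.425] [653.568 -29.308  84.   ] 69.85000191906184 theta 0.20596318310682854
[-16.18    9.803  -7.082] [574.498  26.89  175.355]
```

```bash
python3 - <<'E'
from eq import *
np.set_printoptions(suppress=True,precision=3)
ct=bot.get_calibration("top"); c=bot.get_calibration("wrist"); 
T=bot.camera("top")[:,:,::-1]; cv2.imwrite("pics/top7.png",T); W=bot.camera("wrist")[:,:,::-1]; cv2.imwrite("pics/wrist7.png",W)
g=cv2.cvtColor(np.ascontiguousarray(T),cv2.COLOR_BGR2GRAY)[185:250,290:360]
h=cv2.HoughCircles(cv2.resize(g,None,fx=4,fy=4,interpolation=2),cv2.HOUGH_GRADIENT,1,60,param1=60,param2=12,minRadius=52,maxRadius=75)
for q in h[0][:3]/4+[290,185,0]:
    X=onz(ct,q[0],q[1],84); d=PIV-X[:2]; print(q,np.hypot(*d),"theta",YAW-np.arctan2(d[1],d[0]))
# wrist: yellow arm end edge corners on z=53
y=cv2.inRange(cv2.cvtColor(np.ascontiguousarray(W),cv2.COLOR_BGR2HSV),(18,110,90),(35,255,255)); ct_=max(cv2.findContours(y,0,2)[0],key=cv2.contourArea)[:,0]
for row in (155,165,175,215,225):
    xs=ct_[:,0][abs(ct_[:,1]-row)<=1]; 
    L=onz(c,xs.min(),row,53);Rr=onz(c,xs.max(),row,53); print(row,xs.min(),xs.max(),L[:2],Rr[:2])
cv2.imwrite("pics/c7.png",W[80:380,120:520])
E
```

```text
[319.375 217.625  16.025] 70.2957696784806 theta 0.3293945194642795
[335.125 195.125  13.45 ] 10.699017228995375 theta 0.4886282244052605
[326.125 232.625  14.975] 93.09026170153656 theta -0.007894683553793636Traceback (most recent call last):
  File "<stdin>", line 13, in <module>
    return umr_minimum(a, axis, None, out, keepdims, initial, where)
ValueError: zero-size array to reduction operation minimum which has no identity
```

```bash
python3 - <<'E'
from eq import *
np.set_printoptions(suppress=True,precision=3)
c=bot.get_calibration("wrist"); W=cv2.imread("pics/wrist7.png")
y=cv2.inRange(cv2.cvtColor(W,cv2.COLOR_BGR2HSV),(18,110,90),(35,255,255))
for row in range(150,262,8):
    xs=np.nonzero(y[row])[0]; xs=xs[(xs>250)&(xs<420)]
    if len(xs)<3: continue
    o=[]
    for x,sg in ((xs.min(),1),(xs.max(),-1)):
        X=onz(c,x,row,53)[:2]; v=X-PIV; r=np.hypot(*v); ang=np.arctan2(v[1],v[0]) # edge at +-18mm from axis
        e=np.arcsin(18/r); o+= [int(x),round(float(r),1)]+[round(float((np.pi+YAW-(ang+k*e)+np.pi)%(2*np.pi)-np.pi),3) for k in (1,-1)]
    print(row,o)
cv2.imwrite("pics/c7.png",W[80:380,120:520])
E
```

```text
150 [316, 186.3, 0.145, 0.338, 374, 195.2, 0.309, 0.493]
158 [313, 181.4, 0.139, 0.337, 377, 191.6, 0.326, 0.515]
166 [311, 176.3, 0.135, 0.339, 374, 186.6, 0.328, 0.521]
174 [308, 171.0, 0.127, 0.338, 370, 181.3, 0.327, 0.526]
182 [305, 165.5, 0.119, 0.337, 367, 175.9, 0.329, 0.533]
190 [303, 159.9, 0.113, 0.339, 318, 161.8, 0.169, 0.392]
198 [300, 154.0, 0.103, 0.337, 317, 156.2, 0.17, 0.4]
206 [298, 148.0, 0.096, 0.34, 320, 151.1, 0.187, 0.426]
214 [295, 141.7, 0.083, 0.338, 329, 146.9, 0.232, 0.477]
222 [292, 135.1, 0.069, 0.336, 327, 140.6, 0.232, 0.489]
230 [290, 128.4, 0.058, 0.339, 319, 132.8, 0.204, 0.476]
238 [287, 121.3, 0.039, 0.337, 295, 122.2, 0.084, 0.379]
246 [304, 116.6, 0.137, 0.447, 337, 124.2, 0.322, 0.613]
254 [292, 107.6, 0.064, 0.401, 333, 116.5, 0.319, 0.629]
```

View pics/c7.png

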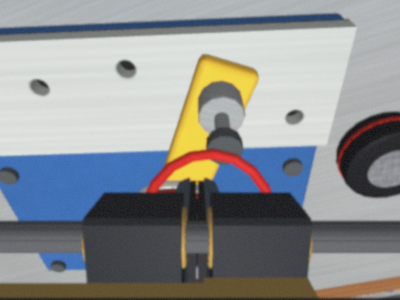

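Both arm edges agree: θ ≈ 0.333 (0.337 and 0.328). Nudging ~2 mm further while easing back slightly, then re-measuring.

```bash
python3 -m crank '{"travel":[[0.001,-0.0001,0.0003],[0.0015,-0.0001,0.0003],[0,0,0]],"twist":[[0,0,0],[0,0,0],[0,0,0]]}'
cat > th.py <<'E'
from eq import *
def theta(fn=None):
    c=bot.get_calibration("wrist"); W=np.ascontiguousarray(bot.camera("wrist")[:,:,::-1])
    if fn: cv2.imwrite(fn,W)
    y=cv2.inRange(cv2.cvtColor(W,cv2.COLOR_BGR2HSV),(18,110,90),(35,255,255)); A=[[],[]]
    for row in range(120,250,4):
        xs=np.nonzero(y[row])[0]; xs=xs[(xs>240)&(xs<460)]
        if len(xs)<10: continue
        for j,(x,sg) in enumerate(((xs.min(),-1),(xs.max(),1))):
            v=onz(c,x,row,53)[:2]-PIV; r=np.hypot(*v)
            A[j].append((np.pi+YAW-(np.arctan2(v[1],v[0])+sg*np.arcsin(18/r))+np.pi)%(2*np.pi)-np.pi)
    a=YAW-np.median(A[0]); f=np.array([PIV[0]-169*np.cos(a),PIV[1]-169*np.sin(a)])
    u=int(round(proj(c,[f[0],f[1],98])[0])); v=W[:,u].astype(int); r=np.nonzero((v[:,2]-v[:,1]>60)&(v[:,2]-v[:,0]>60))[0]; r=r[(r>190)&(r<290)]
    o,d=ray(c,u,r.mean()) if len(r) else (np.full(3,np.nan),np.ones(3)); k=((f-o[:2])@d[:2])/(d[:2]@d[:2]); X=o+k*d
    s=bot.read_state()
    print("theta L/R",np.median(A[0]).round(3),np.median(A[1]).round(3),"foot",X.round(1),"lift",(X[2]-83.4).round(1),"F",np.round(s["ft_force"],1),"tcp",np.round(s["ee_pos"],1),"t",round(s["t"],2))
E
python3 -c "
from th import *
theta('pics/wrist8.png')"
```

```text
t: 13.8
ee_pos: [575.5, 29.4, 175.6]
orientation: [-2.037, 0.003, 1.231]
ft_force: [-11.5, 7.2, -6.2]
finger_gap: 0.8
theta L/R 0.356 0.263 foot [580.6  39.6 101.3] lift 17.9 F [-11.    5.7  -7. ] tcp [575.4  29.3 175.6] t 13.85
```

θ ≈ 0.352 and lift 17.9 mm, right over the hole. Lowering gently.

```bash
python3 -m crank '{"travel":[[0,0.0018,0.0009],[0,0.0018,0.0009],[0,0.0018,0.0009],[0,0,0]],"twist":[[0,0,0],[0,0,0],[0,0,0],[0,0,0]]}'
python3 -c "
from th import *
theta('pics/wrist9.png')"
```

```text
t: 14.25
ee_pos: [575.5, 29.3, 169.5]
orientation: [-2.037, 0.003, 1.231]
ft_force: [-11.4, 7.7, -7.0]
finger_gap: 0.7
theta L/R 0.356 0.275 foot [580.7  40.   95.2] lift 11.8 F [-11.8   6.9  -6.8] tcp [575.5  29.3 169.5] t 14.3
```

```bash
python3 -m crank '{"travel":[[0,0.0018,0.0009],[0,0.0018,0.0009],[0,0.0018,0.0009],[0,0,0]],"twist":[[0,0,0],[0,0,0],[0,0,0],[0,0,0]]}'
python3 -c "
from th import *
theta('pics/wrist10.png')"
```

```text
t: 14.7
ee_pos: [575.4, 29.2, 163.4]
orientation: [-2.037, 0.003, 1.231]
ft_force: [-11.8, 6.6, -6.8]
finger_gap: 0.4
theta L/R 0.354 0.284 foot [580.6  39.9  89.3] lift 5.9 F [-11.3   6.1  -5.8] tcp [575.4  29.2 163.5] t 14.75
```

Lift is 5.9 mm, so the pin is entering the hole. I'll lower the rest and ease back (+z) to free the ring.

```bash
python3 -m crank '{"travel":[[0,0.0018,0.0009],[0,0.0018,0.0009],[0,0.0018,0.0009],[0,0,0]],"twist":[[0,0,0],[0,0,0],[0,0,0],[0,0,0]]}'
python3 -c "
from th import *
theta('pics/wrist11.png')"
python3 -m crank '{"travel":[[0,0,0.002],[0,0,0.002],[0,0,0]],"twist":[[0,0,0],[0,0,0],[0,0,0]]}'
python3 -c "
from th import *
theta('pics/wrist12.png')
G=goalR(-.34,np.radians(63),1); err(ring(.349)+20*G.as_matrix()[:,1],G)"
```

```text
t: 15.15
ee_pos: [575.4, 29.1, 157.4]
orientation: [-2.037, 0.003, 1.231]
ft_force: [-12.0, 4.9, -4.2]
finger_gap: 0.4
theta L/R 0.352 0.303 foot [580.5  40.3  84. ] lift 0.6 F [-12.2   6.1  -5.2] tcp [575.4  29.1 157.5] t 15.2
t: 15.5
ee_pos: [574.2, 30.3, 156.9]
orientation: [-2.041, 0.001, 1.232]
ft_force: [-3.8, 1.8, -2.2]
finger_gap: 0.3
theta L/R 0.351 0.295 foot [580.3  39.9  81.7] lift -1.7 F [-3.7  1.8 -1.7] tcp [574.2  30.3 157. ] t 15.55
tcp [574.2  30.3 157. ] tip [607.5  18.4  87.4] goal tcp [572.3  34.7 156.7]
travel tool now (mm) [ 3.5 -1.3  3.1] travel in goal axes [ 3.5 -1.3  3.1] twist [-0.001  0.001 -0.001]
t 15.55 F [-3.7  1.8 -1.7] gap 0.5 q [ 0.03  0.53  1.91 -0.58  0.3  -0.69]
```

View pics/wrist12.png

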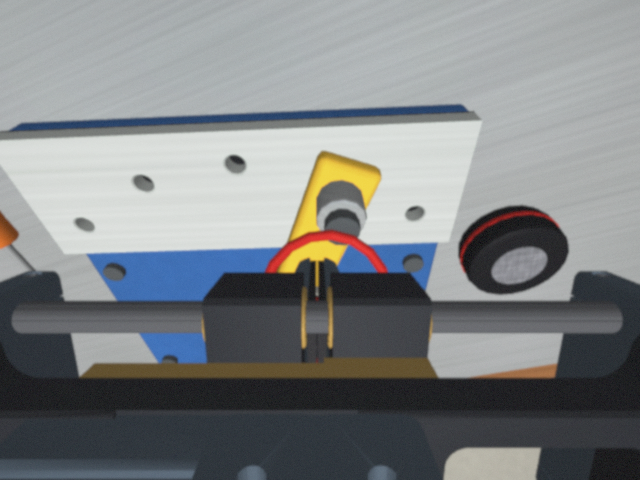

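The pin head is down on its body (345,215). The middle hole (235,163) and both holes beyond it are open, with one hole (415,212) left on the other side, so the arm is one hole over. Centring in the ring and withdrawing along the finger.

```bash
python3 -m crank '{"travel":[[0.0015,0,0.0015],[0.002,0,0.0015],[0,0,0]],"twist":[[0,0,0],[0,0,0],[0,0,0]]}'
python3 -m crank '{"travel":[[0,-0.01,0],[0,-0.01,0],[0,-0.01,0],[0,-0.01,0],[0,0,0]],"twist":[[0,0,0],[0,0,0],[0,0,0],[0,0,0],[0,0,0]]}'
python3 -c "
from th import *
theta('pics/wrist13.png')"
```

```text
t: 15.85
ee_pos: [573.1, 34.6, 155.6]
orientation: [-2.041, 0.001, 1.232]
ft_force: [-0.6, -0.9, -1.0]
finger_gap: 0.7
t: 16.35
ee_pos: [555.5, 40.7, 192.7]
orientation: [-2.042, 0.001, 1.232]
ft_force: [0.2, -0.1, -0.5]
finger_gap: 0.3
theta L/R 0.353 0.337 foot [580.6  40.2  81.6] lift -1.8 F [ 0.5 -0.4  0. ] tcp [555.7  40.6 192.1] t 16.4
```

```bash
python3 -m crank '{"travel":[[0,-0.02,0],[0,-0.03,0],[0,-0.03,0],[0,-0.03,0],[0,-0.03,0],[0,0,0],[0,0,0]],"twist":[[0,0,0],[0,0,0],[0,0,0],[0,0,0],[0,0,0],[0,0,0],[0,0,0]]}'
python3 - <<'E'
from h import *
s=bot.read_state();print(np.round(s["ft_force"],1),np.round(s["qpos"],2))
ct=bot.get_calibration("top");cs=bot.get_calibration("side")
for n in ("top","side","wrist"): cv2.imwrite(f"pics/{n}14.png",np.ascontiguousarray(bot.camera(n)[:,:,::-1]))
T=cv2.imread("pics/top14.png");S=cv2.imread("pics/side14.png")
cv2.imwrite("pics/c14.png",np.hstack([T[:,:],])) 
a=YAW-.349;f=np.array([np.cos(a),np.sin(a)])
for n,r,z in (("head",170,82),("head+12",170,94),("ring",147.5,105),("ringtop",126,126.5),("cup",68,84)):
    X=[*(PIV-r*f),z]; print(n,proj(ct,X).round(1),proj(cs,X).round(1))
cv2.imwrite("pics/s14.png",cv2.resize(S[190:260,290:390],(800,560),interpolation=2))
d=[cv2.absdiff(cv2.imread("pics/top0.png"),T)]
for nm,(x0,y0,x1,y1) in {"blue":(55,265,140,368),"yellow":(475,255,555,360),"cup":(222,182,268,228),"scr":(385,225,418,312)}.items(): print(nm,d[0][y0:y1,x0:x1].mean().round(2))
E
```

```text
t: 17.1
ee_pos: [496.1, 61.8, 316.2]
orientation: [-2.042, 0.001, 1.231]
ft_force: [1.5, -0.2, -0.0]
finger_gap: 0.8
[ 1.5 -0.2 -0. ] [ 0.11  0.17  1.88 -0.32  0.68 -0.91]
head [290.4 254. ] [331.8 241.5]
head+12 [290.4 253.5] [331.8 238.2]
ring [296.8 244.6] [325.5 230.8]
ringtop [303.1 235.3] [319.5 220.7]
cup [319.5 216.4] [304.8 222.3]
blue 1.78
yellow 1.74
cup 1.53
scr 2.0
```

View pics/top14.png

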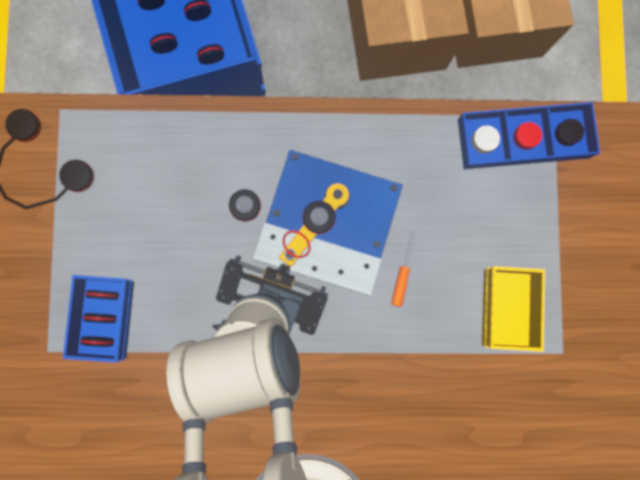

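View pics/s14.png

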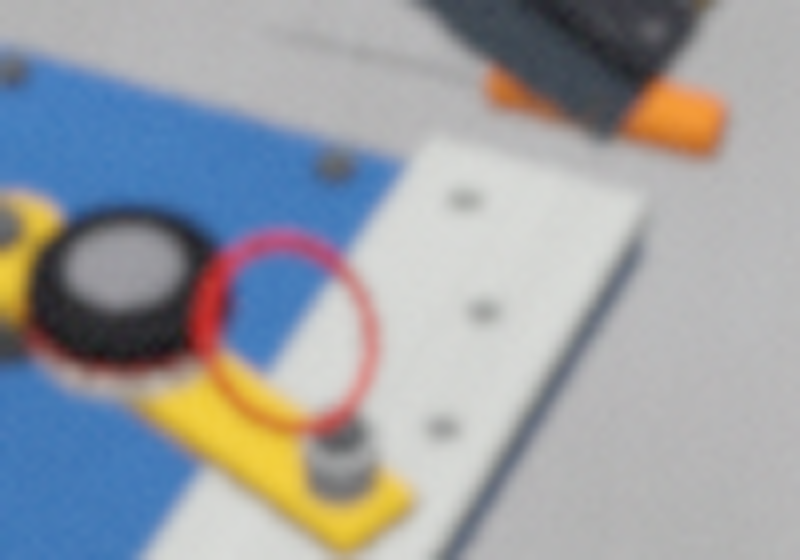

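In the side view the ring centre is at (326.3,231.6); prediction with the pin home at 0.349 rad is (325.5,230.8). The top view has the ring at (296,244) and the cup at (319,216), also as predicted. Bystander patches are unchanged apart from noise and the gripper is clear. Handing in.

```bash
python3 -c "
from cell import bot
print(bot.sign_off())"
```

```text
the job is handed in; nothing more can be done
None
```

I swung the arm one hole to the left, towards the blue tote, and the pin is home in that hole. I handed the job in at about 17 s of the 42 s; it reports no verdict. I kept the gripper shut and used it as one hook through the red ring. I lifted the pin about 17–18 mm, followed the arc, lowered it and withdrew.

**Last checks that agreed:**
- **Arm angle:** the arm's left edge in the wrist view gives θ ≈ 0.351–0.353, against 0.349 wanted.
- **Pin:** ring, pin head and cup lie within about 2 px of where they should be with the pin home at 0.349. The middle hole is open and the arm is one hole over.
- **Bystanders:** the image patches around both totes, the ear cup and the screwdriver match the start picture apart from noise.
- **Robot clear:** the gripper is well away from the fixture and the wrist force is near zero.

**What disagreed or went less well:**
- **Right-edge angle:** the arm's right edge was partly hidden and read low (0.26–0.34), so I relied on the left edge.
- **Pin height:** the last lift reading was −1.8 mm, so that measure is only good to about 2 mm.
- **Swing model:** my contact model put the arm about 0.04 rad behind where the camera showed it, so I went by the camera.
- **Force:** the highest wrist reading was 22 N, from the finger wedging against the ring mid-swing. I backed off before lowering; the limit is 30 N.
- **Joint limits:** my first approach brought joint 6 to its range limit (3.08), so I turned the gripper half a turn and used a steeper 63° finger.

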